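# Change the broken cover of an outlet box

### The job

The outlet box on the plan chest is getting a new cover: take the broken cover (a corner is missing) off the box and drop it into the black parts crate. Then pick up the sound cover and hold it level over the box, hovering about 15 mm above the rim without touching it, turned so that its wide pair of holes is over the wide pair in the box and every threaded hole shows through its hole, ready for me to start the long screws. Finish still holding it there, quite still, and leave the screw dish and the tape measure where they are.

Things in the scene. Friction and masses are not known exactly. Their poses are not given: they have to be found in the camera images.
- outlet_box: open-topped aluminium box, 110 (its x) x 76 (y) x 45 mm high, screwed down; foot tabs stick out 17 mm at both x ends. Origin: centre of the underside; z up. Corner posts flush with the rim hold 4.5 mm threaded holes: a wide pair at its +x end (x 45, y +-29 mm), a narrow pair at its -x end (x -45, y +-18), so a cover fits one way round. The broken cover lies on it at the start
- broken_cover: broken grey plastic cover, 60 to 120 g, lying loose on the box's rim, hood up, turned as the box is: size, hood, origin and axes as new_cover, but its corner at +x +y is broken off with the screw hole. Origin: centre of the underside of the whole plate
- new_cover: sound grey plastic cover, 63 to 126 g, flat on the surface, hood up: plate 110 (its x) x 76 (y) x 5 mm, four 7 mm through holes in the box's pattern (wide pair at +x); in its middle a rigid block, the socket hood, 50 (x) x 40 (y) mm, top 35 mm above the plate's underside: grip it across the 40 mm. Two small sockets in the hood face -x. Origin: centre of the plate's underside; z up
- scrap_crate: open black plastic parts crate, 190 (its x) x 150 (its y) x 70 mm high outside, walls and floor 4 mm, loose, 0.8 kg, empty at the start. Origin: centre of its underside; z up. One of crate and sound cover is left of the box, the other right of it, by chance
- screw_dish: shallow round steel dish with four long brass screws, 74 mm across, 18 mm high, loose; a bystander. Origin: centre of its underside
- measure: yellow pocket tape measure, 35 x 78 x 64 mm, standing loose; a bystander. Origin: centre of its underside
- box_hole_1 (a point): centre of the mouth of a threaded hole of the box, at rim height (wide pair, +x +y corner of the box)
- box_hole_2 (a point): centre of the mouth of a threaded hole of the box, at rim height (wide pair, +x -y corner of the box)
- box_hole_3 (a point): centre of the mouth of a threaded hole of the box, at rim height (narrow pair, -x -y corner of the box)
- box_hole_4 (a point): centre of the mouth of a threaded hole of the box, at rim height (narrow pair, -x +y corner of the box)
- cover_hole_1 (a point): centre of a screw hole of the sound cover, on the plate's underside (wide pair, +x +y corner of the cover); belongs over box_hole_1
- cover_hole_2 (a point): centre of a screw hole of the sound cover, on the plate's underside (wide pair, +x -y corner of the cover); belongs over box_hole_2
- cover_hole_3 (a point): centre of a screw hole of the sound cover, on the plate's underside (narrow pair, -x -y corner of the cover); belongs over box_hole_3
- cover_hole_4 (a point): centre of a screw hole of the sound cover, on the plate's underside (narrow pair, -x +y corner of the cover); belongs over box_hole_4
Mind the look-alikes: they are no part of the job. What is shaped like the new_cover but blue is not meant.

How it is judged:
By the outcome, as a careful person would: the job done as asked, in the order asked, and still so for the second after the job is handed in, while the arm keeps its last pose, push and grip.
It also fails if it takes over 61 s, if anything falls off the work surface, if the arm or the gripper's body presses on something with over 40 N, if the wrist force passes 120 N, or if a joint passes its speed limit or range.

### The arm

A 7-joint arm with a two-finger parallel gripper is mounted at the origin on the work surface; the furniture and walls round the work are solid. World frame = base frame: x ahead of the robot, y to its left, z up, the work surface at z = 0. Lengths are in m, angles in rad, forces in N, time in s.
With the tool pointing down it reaches from about 0.425 to 0.925 m from the base axis. Payload 6.8 kg.
Tool frame: the origin (TCP) lies at the very end of the fingers, on their centre line; the grasp point (between the pads) lies 19 mm behind it; z points along the fingers, y is the direction in which the jaws open and shut (so a half turn about z gives the same grasp; the last joint's range is limited). The gripper opens to 85 mm and grips with 20 to 120 N. Pads are 22 mm wide; open, the fingers measure 114 mm over their backs; the gripper's body (76 mm by 85 mm) begins 54 mm behind the grasp point. The pads swing forward as they close: fully open they stand 13 mm farther back than shut.
Start: joints at [1.094, 0.477, 0.022, 1.555, -0.011, 1.109, -0.083], TCP at [0.243, -0.63, 0.202] pointing down, gripper open.
Joint ranges: [-2.96, 2.96], [-0.34, 2.1], [-1.41, 1.46], [0.24, 2.44], [-1.37, 4.51], [0.17, 1.92], [-2.96, 2.96]. Speed limits (rad/s): [2.39, 2.39, 3.14, 3.14, 3.14, 3.14, 3.14].

### API

Orientations are given as a unit quaternion [w, x, y, z].
In Python, from station import bot gives the robot as it stands.
- The arm moves only by the tool move_arm, never from a script. Its argument "commands" is text: rows parted by semicolons, each of 7 numbers parted by spaces: the opening, from 0 (shut) to 1 (fully open), then the shift along the tool's x, y, z in cm, then the turn, a rotation vector about the tool's x, y, z in degrees. In form: gripper tx ty tz rx ry rz; .... A call has 1 to 12 rows; each row shifts and turns the commanded pose from where the row before left it, along the tool's axes as they then stand; what a row does not reach is not made up. A row lasts 1/12 s, in which the tool goes at most 41.7 mm and 7.16 degrees, less where a joint would pass 70% of its speed; a pose out of reach is approached as far as the arm can. A call with a gripper value outside its range is refused whole. The fingers move at their own pace and stop on an object; "force" is the grip in N (left out, the last holds). Time passes only in rows, so rows that do not move let the fingers close. It gives the time, the measured TCP pose, the force and the opening at its end, in the units of the state.
- bot.get_obs(): the state, without advancing time (a new reading comes with each control period).
- bot.read_camera(name): name is "scene" or "side" or "wrist"; returns a dict with "img" (420x560x3 uint8, red, green, blue), "K" (3x3 intrinsics, pixels), "rvec" (rotation vector, rad) and "tvec" (3), from world to camera coordinates, as OpenCV has them; the wrist camera has in their place "hand_eye" (4x4, takes a point from camera to tool coordinates, whose origin is the TCP and whose axes are the flange's). Camera axes: x right, y down, z forward; pixel columns grow to the right and rows downward; lengths in m; the calibration is good to about 2 mm. A picture is of the moment at which its call begins: read the wrist's pose just before it. There is no depth.
- bot.hand_in(): hands the job in, once; it reports no verdict.
The state is a dict: "t": time; "q": joint angles; "joint_vel": joint speeds; "joint_torque": joint torques, N m; "eef_pos": TCP position; "tool_rot": TCP orientation; "contact_force": force on the tool from outside, world axes, zero at the start; "torque": the same for the moment, N m; "gripper_width": opening from 0.0 (shut) to 1.0 (fully open).
Only numpy, scipy, OpenCV 4.12 (cv2) and the standard library are available. Lean on these libraries where they do the work, as an engineer would, in place of code of your own. Each camera call takes 0.05 s, during which the arm holds its last target. There are 200 camera calls.

## Working session

There is one attempt and no reset: what is moved stays moved. The work goes in short steps, Python scripts to look and compute and a tool call to move; the robot and the scene stay as the last step left them, time stands still between calls to the robot, and variables do not carry over. Pictures are saved under pics/ and viewed, about 8 in all and at most 12, crops included, and the job is handed in when it is done.

Besides the shell and the picture viewer there is one more tool, called after "Request:" by a JSON object that holds its "fn" and its "kwargs". move_arm: Moves the arm, as the interface text tells. Its arguments: {"type":"object","properties":{"commands":{"type":"string"},"force":{"type":"number"}},"required":["commands"]}

```bash
ls; mkdir -p pics; python3 - <<'E'
from station import bot
import cv2,json
o=bot.get_obs();print({k:(v if isinstance(v,float) else [round(float(x),3) for x in v]) for k,v in o.items()})
for n in("scene","side","wrist"):
    c=bot.read_camera(n);cv2.imwrite(f"pics/{n}0.png",c["img"][:,:,::-1]);print(n,{k:v for k,v in c.items() if k!="img"})
E
```

```text
pics
{'t': 0.0, 'q': [1.094, 0.478, 0.022, 1.556, -0.011, 1.109, -0.083], 'joint_vel': [-0.001, -0.001, 0.0, 0.002, -0.0, -0.0, -0.001], 'joint_torque': [0.0, -59.644, 1.607, -28.12, 0.012, 0.009, -0.0], 'eef_pos': [0.243, -0.629, 0.201], 'tool_rot': [-0.001, 0.983, 0.183, -0.0], 'contact_force': [-0.85, -0.576, 0.324], 'torque': [-0.059, 0.018, 0.024], 'gripper_width': 0.9992160061886356}
scene {'K': array([[485.93791119,   0.        , 278.90762887],
       [  0.        , 485.93791119, 211.66584477],
       [  0.        ,   0.        ,   1.        ]]), 'rvec': array([ 1.77722439, -1.06003632,  0.68073906]), 'tvec': array([-0.19684406,  0.18235993,  0.91393093])}
side {'K': array([[533.94228975,   0.        , 272.57233174],
       [  0.        , 533.94228975, 206.11676405],
       [  0.        ,   0.        ,   1.        ]]), 'rvec': array([ 0.15792945, -2.63260699,  1.54311751]), 'tvec': array([0.39846152, 0.05664957, 1.5747957 ])}
wrist {'K': array([[362.69636287,   0.        , 280.0249647 ],
       [  0.        , 362.69636287, 213.50052948],
       [  0.        ,   0.        ,   1.        ]]), 'hand_eye': array([[ 1.31955813e-04, -9.60864817e-01, -2.77017664e-01,
         7.00764616e-02],
       [ 9.99999972e-01,  1.81905537e-04, -1.54614045e-04,
         2.22361927e-04],
       [ 1.98954243e-04, -2.77017636e-01,  9.60864813e-01,
        -1.70834622e-01],
       [ 0.00000000e+00,  0.00000000e+00,  0.00000000e+00,
         1.00000000e+00]])}
```

View pics/scene0.png

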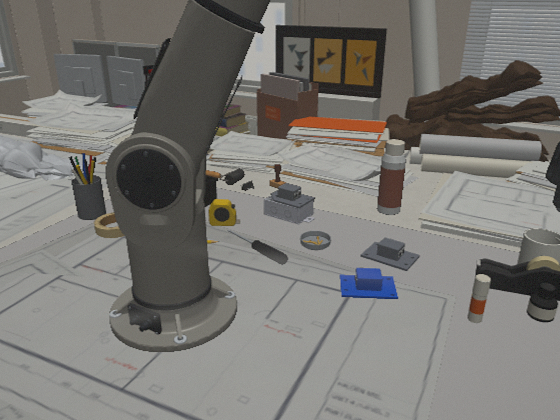

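View pics/side0.png

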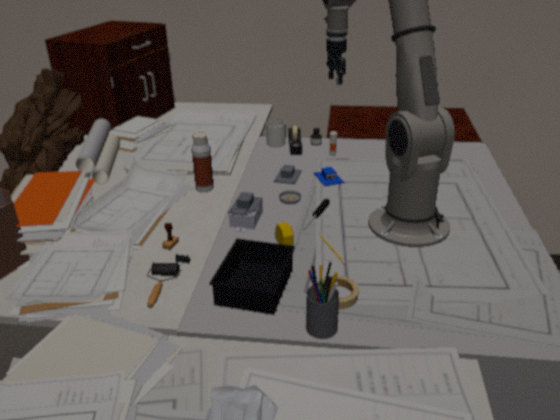

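Scene view: box with broken cover at (289,203), grey sound cover at (390,252), blue look-alike at (369,285), dish (315,240), measure (222,212). Side view: black crate at (255,273), box (246,210), grey cover (288,174).

```bash
cat > h.py <<'E'
from station import bot
import cv2,numpy as np
from scipy.spatial.transform import Rotation as R
def pose(o=None):
    o=o or bot.get_obs();T=np.eye(4);q=o["tool_rot"];T[:3,:3]=R.from_quat([q[1],q[2],q[3],q[0]]).as_matrix();T[:3,3]=o["eef_pos"];return T
def cam(n,save=None):
    o=bot.get_obs();c=bot.read_camera(n)
    if n=="wrist": W=pose(o)@np.array(c["hand_eye"])
    else:
        r=cv2.Rodrigues(c["rvec"])[0];W=np.eye(4);W[:3,:3]=r.T;W[:3,3]=-r.T@c["tvec"]
    if save:
        cv2.imwrite(f"pics/{save}.png",c["img"][:,:,::-1]);np.savez(f"pics/{save}.npz",K=c["K"],W=W)
    return c["img"],c["K"],W
def back(K,W,uv,z):
    d=W[:3,:3]@np.linalg.inv(K)@np.array([*uv,1.]);p=W[:3,3];return p+d*(z-p[2])/d[2]
def proj(K,W,P):
    P=np.atleast_2d(P);q=(np.asarray(P)-W[:3,3])@W[:3,:3]@K.T;return q[:,:2]/q[:,2:]
E
python3 - <<'E'
from h import *
_,K,W=cam("side","s1");_,K2,W2=cam("scene","c1")
for n,uv,z in[("crate",(230,242),.07),("crate",(293,248),.07),("crate",(277,307),.07),("crate",(215,297),.07),("boxhood",(244,200),.08),("newhood",(288,170),.035),("dish",(290,197),.01),("blue",(329,174),.035),("measure",(285,226),.06)]:print("side",n,back(K,W,uv,z).round(3))
for n,uv,z in[("boxhood",(289,189),.08),("newhood",(391,244),.035),("dish",(315,240),.01),("blue",(369,273),.035),("newcorner",(362,253),0.),("nc",(403,268),0),("nc",(419,254),0),("nc",(380,241),0),("bottle",(389,210),0)]:print("scene",n,back(K2,W2,uv,z).round(3))
T=pose();print(T.round(3))
E
```

```text
side crate [0.479 0.246 0.07 ]
side crate [0.314 0.258 0.07 ]
side crate [0.325 0.49  0.07 ]
side crate [0.467 0.471 0.07 ]
side boxhood [0.48  0.035 0.08 ]
side newhood [ 0.384 -0.275  0.035]
side dish [ 0.362 -0.125  0.01 ]
side blue [ 0.242 -0.255  0.035]
side measure [0.348 0.137 0.06 ]
scene boxhood [ 0.46  -0.005  0.08 ]
scene newhood [ 0.379 -0.301  0.035]
scene dish [ 0.359 -0.126  0.01 ]
scene blue [ 0.24  -0.297  0.035]
scene newcorner [ 0.37  -0.239  0.   ]
scene nc [ 0.35  -0.339  0.   ]
scene nc [ 0.427 -0.355  0.   ]
scene nc [ 0.446 -0.257  0.   ]
scene bottle [ 0.63  -0.224  0.   ]
[[ 0.933  0.36  -0.     0.243]
 [ 0.36  -0.933  0.001 -0.629]
 [-0.    -0.001 -1.     0.202]
 [ 0.     0.     0.     1.   ]]
```

Request:
{"fn": "move_arm", "kwargs": {"commands": "1 2.4 -2.3 -1.5 0 0 0;1 2.7 -2.6 -0.5 0 0 0;1 2.7 -2.6 -0.5 0 0 0;1 2.7 -2.6 -0.5 0 0 0;1 2.7 -2.6 -0.5 0 0 0;1 2.7 -2.6 -0.5 0 0 0;1 2.7 -2.6 -0.5 0 0 0;1 2.7 -2.6 -0.5 0 0 0;1 2.7 -2.6 0 0 0 0;1 2.7 -2.6 0 0 0 0;1 0 0 0 0 0 0;1 0 0 0 0 0 0"}}

```text
t: 1.25
eef_pos: [0.4009, -0.2915, 0.2524]
tool_rot: [0.0, 0.983, 0.186, 0.0]
contact_force: [-0.8, -0.3, 0.3]
gripper_width: 1.009
```

```bash
python3 - <<'E'
from h import *
print(pose().round(4));cam("wrist","w1")
E
```

```text
[[ 9.309e-01  3.653e-01  6.000e-04  4.009e-01]
 [ 3.653e-01 -9.309e-01 -0.000e+00 -2.915e-01]
 [ 5.000e-04  2.000e-04 -1.000e+00  2.524e-01]
 [ 0.000e+00  0.000e+00  0.000e+00  1.000e+00]]
```

View pics/w1.png

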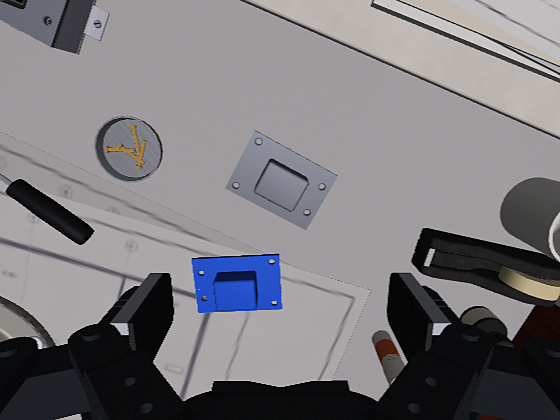

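Wrist view: sound grey cover at (282,180) with all four holes — wide pair (258,142)/(236,185), narrow pair (322,186)/(306,211); the blue one at (237,283) is the look-alike. Refining in an enlarged crop.

```bash
python3 - <<'E'
import cv2
i=cv2.imread("pics/w1.png")[115:245,210:350];cv2.imwrite("pics/w1c.png",cv2.resize(i,None,fx=4.5,fy=4.5,interpolation=cv2.INTER_CUBIC))
E
```

```text
(no output)
```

View pics/w1c.png

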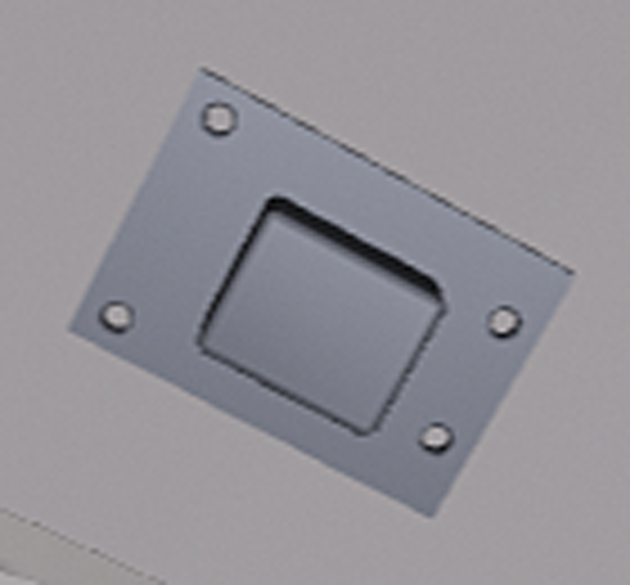

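```bash
cat >> h.py <<'E'
H=np.array([[45,29],[45,-29],[-45,-18],[-45,18]])/1e3
C=np.array([[55,38],[55,-38],[-55,-38],[-55,38]])/1e3
def fit(M,P):
    "2D rigid fit: world P = t + Rot(yaw) M"
    M,P=np.asarray(M),np.asarray(P)[:,:2];m,p=M.mean(0),P.mean(0);a=M-m;b=P-p
    y=np.arctan2((a[:,0]*b[:,1]-a[:,1]*b[:,0]).sum(),(a*b).sum());r=np.array([[np.cos(y),-np.sin(y)],[np.sin(y),np.cos(y)]])
    t=p-r@m;return t,np.degrees(y),1e3*np.linalg.norm(M@r.T+t-P,axis=1)
def load(n): d=np.load(f"pics/{n}.npz");return d["K"],d["W"]
E
python3 - <<'E'
from h import *
K,W=load("w1")
px=lambda u:((u[0]+.5)/4.5-.5+210,(u[1]+.5)/4.5-.5+115)
print(fit(H,[back(K,W,px(u),.004) for u in[(117,317),(218,119),(504,322),(436,437)]]))
print(fit(C,[back(K,W,px(u),.005) for u in[(70,330),(203,70),(575,272),(432,517)]]))
for n,uv,z in[("dish",(129,149),.018),("foot hole",(99,24),.003),("boxcorner low",(78,52),.0),("boxrim",(84,9),.045),("boxrim",(52,45),.05)]:print(n,back(K,W,uv,z).round(3))
E
```

```text
(array([ 0.39052178, -0.29676144]), np.float64(83.17463256336845), array([0.24326094, 0.17497312, 0.1557583 , 0.371538  ]))
(array([ 0.39067155, -0.29707016]), np.float64(83.16720129243191), array([0.70317312, 1.03553116, 0.93400317, 0.74445534]))
dish [ 0.366 -0.126  0.018]
foot hole [ 0.477 -0.058  0.003]
boxcorner low [ 0.442 -0.042  0.   ]
boxrim [ 0.483 -0.063  0.045]
boxrim [ 0.442 -0.044  0.05 ]
```

Request:
{"fn": "move_arm", "kwargs": {"commands": "1 1.93 -2.82 -0.45 0 0 0;1 1.93 -2.82 -0.45 0 0 0;1 1.93 -2.82 -0.45 0 0 0;1 1.93 -2.82 -0.45 0 0 0;1 1.93 -2.82 -0.45 0 0 0;1 1.93 -2.82 -0.45 0 0 0;1 1.93 -2.82 -0.45 0 0 0;1 1.93 -2.82 -0.45 0 0 0;1 1.93 -2.82 -0.45 0 0 0;1 0 0 0 0 0 0;1 0 0 0 0 0 0"}}

```text
t: 2.22
eef_pos: [0.4709, 0.006, 0.2928]
tool_rot: [-0.0, 0.983, 0.184, 0.0]
contact_force: [0.3, -0.3, -0.5]
gripper_width: 1.004
```

```bash
python3 - <<'E'
from h import *
print(pose().round(4));i,_,_=cam("wrist","w2");cv2.imwrite("pics/w2b.png",cv2.resize(i[:,:,::-1],(800,600),interpolation=cv2.INTER_CUBIC))
E
```

```text
[[ 9.322e-01  3.619e-01  5.000e-04  4.709e-01]
 [ 3.619e-01 -9.322e-01  2.000e-04  6.000e-03]
 [ 5.000e-04  0.000e+00 -1.000e+00  2.928e-01]
 [ 0.000e+00  0.000e+00  0.000e+00  1.000e+00]]
```

View pics/w2b.png

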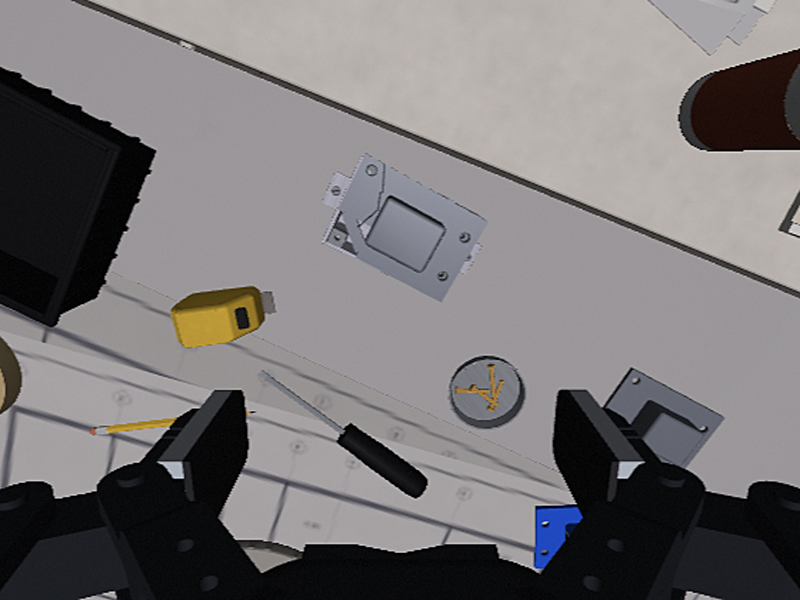

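Wrist view: box with broken cover at (405,230), missing corner at lower left (338,238); measure (222,315), dish (487,390), crate left edge to (155,150).

```bash
python3 - <<'E'
from h import *
K,W=load("w2")
px=lambda u:((u[0]+.5)*.7-.5,(u[1]+.5)*.7-.5)
P=[back(K,W,px(u),.049) for u in[(371,170),(465,238),(443,276)]]
print(fit(H[1:],P))
print(back(K,W,px((338,238)),.045).round(4))
print("corners",fit(C[1:],[back(K,W,px(u),.05) for u in[(366,154),(488,219),(443,300)]]))
for n,u,z in[("crate",(155,150),.07),("crate",(97,298),.0),("crate bottom?",(57,327),0.0),("rim2",(0,70),.07),("measure tl",(262,287),.064),("measure",(172,305),.064),("m",(187,348),.0),("m",(265,325),0)]:print(n,back(K,W,px(u),z).round(3))
E
```

```text
(array([0.48397628, 0.00698548]), np.float64(83.07417183047166), array([0.42771006, 0.41811882, 0.21354348]))
[0.4585 0.0551 0.045 ]
corners (array([0.48503273, 0.00688565]), np.float64(83.9059409280521), array([1.42870885, 0.88489655, 0.95237688]))
crate [0.476 0.199 0.07 ]
crate [0.316 0.248 0.   ]
crate bottom? [0.275 0.277 0.   ]
rim2 [0.489 0.313 0.07 ]
measure tl [0.403 0.097 0.064]
measure [0.363 0.16  0.064]
m [0.299 0.157 0.   ]
m [0.348 0.095 0.   ]
```

Request:
{"fn": "move_arm", "kwargs": {"commands": "1 1.3 0.4 0 0 0 0;1 0 0 1.8 0 0 -6.9;1 0 0 1.8 0 0 -6.9;1 0 0 1.8 0 0 -6.9;1 0 0 1.8 0 0 -6.9;1 0 0 1.8 0 0 -6.9;1 0 0 1.8 0 0 -6.9;1 0 0 1.8 0 0 -6.9;1 0 0 1.8 0 0 -6.9;1 0 0 1.8 0 0 -6.9;1 0 0 0 0 0 0;1 0 0 0 0 0 0"}}

```text
t: 3.27
eef_pos: [0.483, 0.0044, 0.1299]
tool_rot: [-0.001, 0.75, 0.662, -0.001]
contact_force: [0.0, 0.5, 0.5]
gripper_width: 0.998
```

```bash
python3 - <<'E'
from h import *
T=pose();print(T.round(4),bot.get_obs()["q"]);i,K,W=cam("wrist","w3")
# overlay predicted cover
a=np.radians(83.2);r=np.array([[np.cos(a),-np.sin(a)],[np.sin(a),np.cos(a)]]);t=np.array([.4841,.007])
i=i[:,:,::-1].copy()
for M,z,c in((C,.05,(0,0,255)),(H,.049,(0,255,0)),(C*[25/55,20/38],.08,(255,0,255))):
    p=proj(K,W,np.c_[M@r.T+t,np.full(4,z)]);print(p.round(0).tolist())
    for q in p:cv2.circle(i,tuple(np.round(q).astype(int)),3,c,1)
cv2.imwrite("pics/w3b.png",cv2.resize(i,(800,600),interpolation=cv2.INTER_CUBIC))
print("tool delta cm",T[:3,:3].T@(np.array([.4841,.007,.052])-T[:3,3])*100)
E
```

```text
[[ 1.247e-01  9.922e-01 -2.700e-03  4.830e-01]
 [ 9.922e-01 -1.247e-01 -5.000e-04  4.400e-03]
 [-8.000e-04 -2.600e-03 -1.000e+00  1.299e-01]
 [ 0.000e+00  0.000e+00  0.000e+00  1.000e+00]] [ 0.34315435  0.30686062 -0.56259705  2.04307151  0.21581626  0.85109336
 -0.46708972]
[[225.0, 128.0], [338.0, 128.0], [332.0, 277.0], [232.0, 277.0]]
[[239.0, 143.0], [324.0, 143.0], [306.0, 264.0], [258.0, 264.0]]
[[249.0, 180.0], [314.0, 180.0], [312.0, 255.0], [251.0, 256.0]]
tool delta cm [0.27928482 0.09681961 7.78508319]
```

View pics/w3b.png

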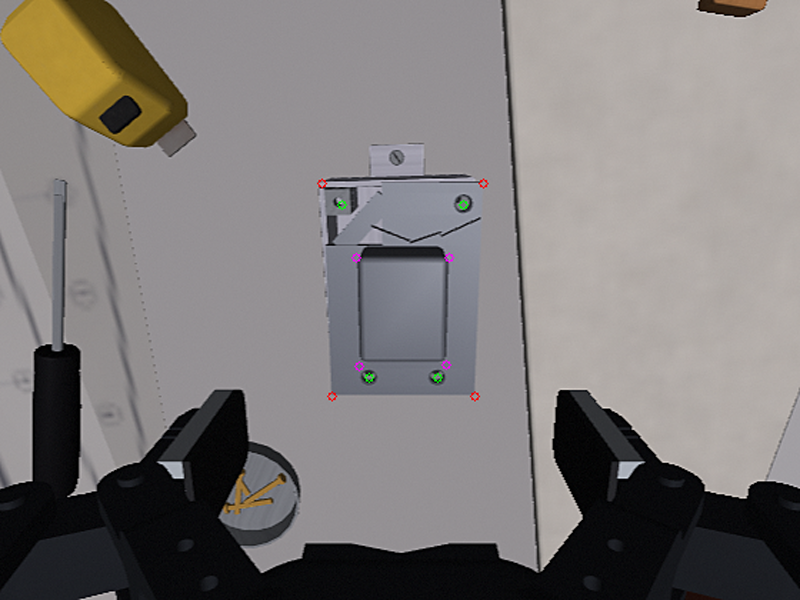

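Overlay matches holes and plate outline (box z, pose good; hood 4 mm offset only from parallax of rounded edges). Descend and grip.

Request:
{"fn": "move_arm", "kwargs": {"commands": "1 0.3 0.1 2.6 0 0 -0.4;1 0 0 2.6 0 0 0;1 0 0 1.8 0 0 0;1 0 0 0.6 0 0 0;1 0 0 0.1 0 0 0;1 0 0 0 0 0 0;0 0 0 0 0 0 0;0 0 0 0 0 0 0;0 0 0 0 0 0 0;0 0 0 0 0 0 0;0 0 0 0 0 0 0;0 0 0 0 0 0 0", "force": 50}}

```text
t: 4.32
eef_pos: [0.4853, 0.0095, 0.0538]
tool_rot: [0.0, 0.745, 0.667, 0.0]
contact_force: [-0.3, 0.4, 0.9]
gripper_width: 0.142
```

Request:
{"fn": "move_arm", "kwargs": {"commands": "0 0 0 0 0 0 0;0 0 0 -0.5 0 0 0;0 0 0 -2 0 0 0;0 0 0 -3 0 0 0;0 0 0 -3 0 0 0;0 0 0 -3 0 0 0;0 0 0 -3 0 0 0;0 0 0 -2 0 0 0;0 0 0 0 0 0 0"}}

```text
t: 5.07
eef_pos: [0.4879, 0.0101, 0.2234]
tool_rot: [0.003, 0.745, 0.667, 0.003]
contact_force: [0.6, -0.2, -0.5]
gripper_width: -0.002
```

```bash
python3 - <<'E'
from h import *
T=pose();print(T.round(4));i,K,W=cam("wrist","w4")
cv2.imwrite("pics/w4b.png",cv2.resize(i[:,:,::-1],(800,600),interpolation=cv2.INTER_CUBIC))
E
```

```text
[[ 1.109e-01  9.938e-01  8.000e-03  4.879e-01]
 [ 9.938e-01 -1.109e-01 -2.000e-04  1.010e-02]
 [ 7.000e-04  8.000e-03 -1.000e+00  2.234e-01]
 [ 0.000e+00  0.000e+00  0.000e+00  1.000e+00]]
```

View pics/w4b.png

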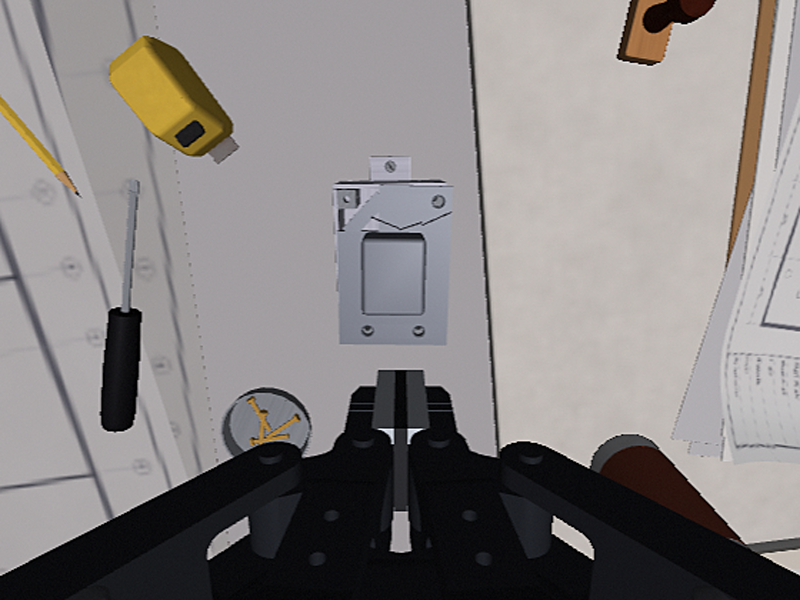

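The gripper shut completely (0.0): the hood was missed, and the cover still lies on the box. Checking hood height and whether the cover moved.

```bash
python3 - <<'E'
from h import *
K,W=load("w4");px=lambda u:((u[0]+.5)*.7-.5,(u[1]+.5)*.7-.5)
print(fit(H[1:],[back(K,W,px(u),.049) for u in[(438,201),(418,331),(367,330)]]), back(K,W,px((347,199)),.045))
a=np.array([cv2.imread("pics/w3.png")[180:190,:],]);
for n,y in(("w3",215),("w4",195)):
    g=cv2.cvtColor(cv2.imread(f"pics/{n}.png"),6);print(n,y,list(zip(range(225,345),g[y,225:345])) if 0 else g[y,228:340].tolist())
i=cv2.imread("pics/w3.png")[120:290,200:360];j=cv2.imread("pics/w1.png")[115:245,210:350]
cv2.imwrite("pics/w3c.png",cv2.resize(i,None,fx=3.5,fy=3.5,interpolation=cv2.INTER_CUBIC))
E
```

```text
(array([0.48407406, 0.00769032]), np.float64(82.80718416667807), array([0.07013922, 0.15581979, 0.19580654])) [0.45891705 0.05635402 0.045     ]
w3 215 [142, 123, 115, 117, 117, 116, 116, 117, 118, 119, 118, 117, 117, 118, 119, 119, 118, 119, 118, 120, 119, 125, 97, 54, 67, 91, 106, 118, 117, 118, 117, 119, 119, 120, 120, 119, 121, 122, 123, 122, 124, 123, 123, 125, 125, 124, 123, 127, 127, 126, 127, 129, 127, 129, 131, 128, 129, 127, 128, 130, 129, 130, 130, 129, 129, 129, 130, 132, 130, 131, 131, 129, 129, 132, 130, 130, 129, 131, 131, 132, 130, 119, 95, 78, 67, 103, 134, 128, 128, 129, 130, 130, 128, 128, 130, 130, 129, 129, 129, 130, 131, 130, 130, 130, 130, 129, 138, 148, 145, 147, 146, 147]
w4 195 [158, 159, 159, 160, 160, 159, 162, 152, 135, 133, 136, 136, 135, 137, 138, 136, 136, 136, 137, 136, 138, 137, 138, 141, 125, 88, 80, 117, 134, 136, 135, 135, 136, 136, 137, 137, 138, 140, 140, 142, 142, 141, 143, 143, 145, 145, 145, 146, 145, 146, 145, 146, 146, 148, 147, 146, 145, 145, 146, 146, 147, 146, 147, 148, 150, 149, 142, 117, 80, 80, 128, 151, 148, 147, 147, 148, 149, 149, 147, 149, 151, 149, 149, 149, 150, 150, 154, 159, 159, 159, 160, 160, 159, 159, 159, 159, 159, 158, 159, 160, 160, 159, 160, 160, 159, 158, 160, 159, 160, 159, 179, 142]
```

View pics/w3c.png

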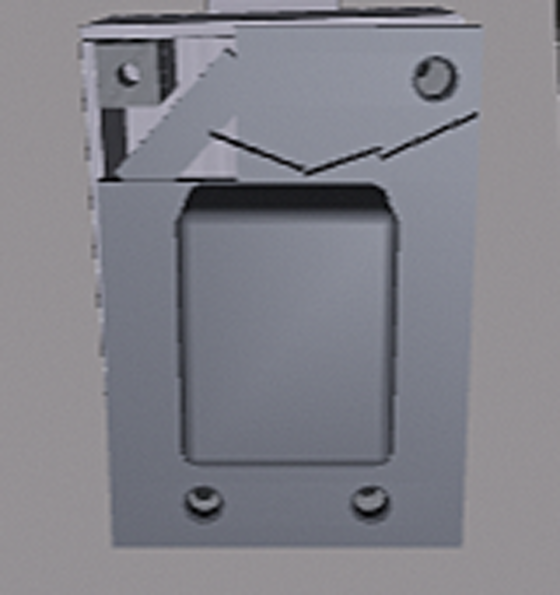

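Cover unmoved; the hood outline fits 80 mm top. The fingertips seem to sit further back than the reported TCP; check in the outside cameras with projected marks.

```bash
python3 - <<'E'
from h import *
T=pose();out=[]
for n in("side","scene"):
    i,K,W=cam(n,n+"5");i=i[:,:,::-1].copy()
    p=proj(K,W,[T[:3,3],T[:3,3]-T[:3,2]*.033]);print(n,p)
    c=np.round(p[0]).astype(int);s=5;x0,y0=c-40
    k=cv2.resize(i[y0:y0+80,x0:x0+80],None,fx=s,fy=s,interpolation=cv2.INTER_CUBIC)
    for q,col in zip(p,((0,0,255),(0,255,0))):
        cv2.drawMarker(k,tuple(((q-[x0,y0]+.5)*s).astype(int)),col,cv2.MARKER_CROSS,14,1)
    out.append(k)
cv2.imwrite("pics/cmp5.png",np.hstack(out))
E
```

```text
side [[240.96043266 152.09552088]
 [240.42309013 141.29317296]]
scene [[289.22088362 132.0310325 ]
 [289.31759928 119.00328638]]
```

View pics/cmp5.png

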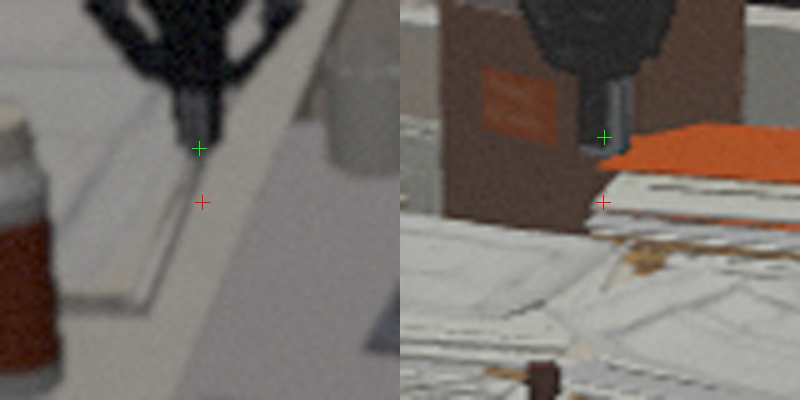

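Both views show the real fingertips near the green mark, i.e. ~31 mm behind the reported TCP (agreeing with the wrist view), so the first grip closed just above the hood. I'll go lower, in steps.

Request:
{"fn": "move_arm", "kwargs": {"commands": "1 -0.35 -0.35 1 0.45 0 -0.4;1 0 0 2 0 0 0;1 0 0 3 0 0 0;1 0 0 3 0 0 0;1 0 0 3 0 0 0;1 0 0 2 0 0 0;1 0 0 1 0 0 0;1 0 0 0 0 0 0;1 0 0 0 0 0 0"}}

```text
t: 5.97
eef_pos: [0.4796, 0.0066, 0.068]
tool_rot: [-0.004, 0.743, 0.67, -0.003]
contact_force: [1.1, 0.3, 1.0]
gripper_width: 1.001
```

```bash
python3 - <<'E'
from h import *
T=pose();print(T.round(4));print("tool delta cm",T[:3,:3].T@(np.array([.4841,.0073,.025])-T[:3,3])*100)
E
```

```text
[[ 1.035e-01  9.946e-01 -9.800e-03  4.796e-01]
 [ 9.946e-01 -1.035e-01  1.100e-03  6.600e-03]
 [ 1.000e-04 -9.900e-03 -1.000e+00  6.800e-02]
 [ 0.000e+00  0.000e+00  0.000e+00  1.000e+00]]
tool delta cm [0.11151461 0.48570791 4.29972395]
```

Request:
{"fn": "move_arm", "kwargs": {"commands": "1 0 0 0 0 0 0;1 0 0 0 0 0 0;1 0 0 0 0 0 0"}}

```text
t: 6.22
eef_pos: [0.4812, 0.0065, 0.0697]
tool_rot: [-0.002, 0.743, 0.669, -0.002]
contact_force: [0.8, 0.1, -0.4]
gripper_width: 0.997
```

```bash
python3 - <<'E'
from h import *
T=pose();print(T.round(4));print("tool delta cm",T[:3,:3].T@(np.array([.4841,.0073,.025])-T[:3,3])*100)
o=bot.get_obs();print(o["q"],o["joint_vel"])
E
```

```text
[[ 1.042e-01  9.945e-01 -5.600e-03  4.812e-01]
 [ 9.946e-01 -1.042e-01  7.000e-04  6.500e-03]
 [ 1.000e-04 -5.600e-03 -1.000e+00  6.970e-02]
 [ 0.000e+00  0.000e+00  0.000e+00  1.000e+00]]
tool delta cm [0.10799378 0.30966702 4.46934763]
[ 0.30705855  0.40024273 -0.53734221  2.09205628  0.30129149  0.72920023
 -0.52801947] [ 0.00028074  0.00275407  0.00210319  0.00353425  0.0008902  -0.00121159
 -0.00119323]
```

Request:
{"fn": "move_arm", "kwargs": {"commands": "1 0.1 0.2 1 0 0 0.8;1 0 0 1 0 0 0;1 0 0 1 0 0 0;1 0 0 0.7 0 0 0;1 0 0 0.3 0 0 0;1 0 0 0 0 0 0;1 0 0 0 0 0 0;1 0 0 0 0 0 0;1 0 0 0 0 0 0;1 0 0 0 0 0 0;1 0 0 0 0 0 0;1 0 0 0 0 0 0"}}

```text
t: 7.22
eef_pos: [0.4821, 0.0073, 0.0288]
tool_rot: [-0.003, 0.748, 0.664, -0.003]
contact_force: [-0.8, -0.9, 0.5]
gripper_width: 1.003
```

```bash
python3 - <<'E'
from h import *
T=pose();print(T.round(4));print("tool delta cm",T[:3,:3].T@(np.array([.4841,.0073,.025])-T[:3,3])*100)
E
```

```text
[[ 1.180e-01  9.930e-01 -7.400e-03  4.821e-01]
 [ 9.930e-01 -1.180e-01  8.000e-04  7.300e-03]
 [-1.000e-04 -7.500e-03 -1.000e+00  2.880e-02]
 [ 0.000e+00  0.000e+00  0.000e+00  1.000e+00]]
tool delta cm [0.02137148 0.19771729 0.3760567 ]
```

Request:
{"fn": "move_arm", "kwargs": {"commands": "1 0 0.15 0.4 -0.4 0 0;1 0 0 0 0 0 0;1 0 0 0 0 0 0;1 0 0 0 0 0 0;0.3 0 0 0 0 0 0;0.3 0 0 0 0 0 0;0.3 0 0 0 0 0 0;0.3 0 0 0 0 0 0;0.3 0 0 0 0 0 0;0.3 0 0 0 0 0 0;0.3 0 0 0 0 0 0;0.3 0 0 0 0 0 0", "force": 40}}

```text
t: 8.22
eef_pos: [0.4837, 0.0072, 0.0248]
tool_rot: [-0.0, 0.748, 0.664, -0.0]
contact_force: [-0.8, 0.6, 5.1]
gripper_width: 0.463
```

Gripped at 0.463 (≈39 mm), right for the hood. Lift, and meanwhile locate the crate by silhouette fit in the side picture.

Request:
{"fn": "move_arm", "kwargs": {"commands": "0 0 0 -0.3 0 0 0;0 0 0 -1 0 0 0;0 0 0 -2 0 0 0;0 0 0 -3 0 0 0;0 0 0 -3 0 0 0;0 0 0 -3 0 0 0;0 0 0 -2 0 0 0;0 0 0 -1 0 0 0;0 0 0 0 0 0 0;0 0 0 0 0 0 0;0 0 0 0 0 0 0"}}

```text
t: 9.13
eef_pos: [0.4825, 0.0069, 0.1762]
tool_rot: [-0.001, 0.748, 0.664, -0.001]
contact_force: [-0.5, 0.3, -1.3]
gripper_width: 0.46
```

```bash
python3 - <<'E'
from h import *
from scipy.optimize import minimize
K,W=load("s1");i=cv2.imread("pics/s1.png");g=i.max(2)
m=((g<45)*255).astype(np.uint8);n,l,s,c=cv2.connectedComponentsWithStats(m);k=l[285,250];print(k,s[k],c[k])
hull=cv2.convexHull(np.argwhere(l==k)[:,::-1].astype(np.int32));M=np.zeros_like(m);cv2.fillConvexPoly(M,hull,1);print("hull",cv2.approxPolyDP(hull,3,True)[:,0].tolist())
B=np.array([[x,y,z] for x in(-.095,.095) for y in(-.075,.075) for z in(0,.07)])
def f(p):
    r=R.from_euler("z",p[2]).as_matrix();h=cv2.convexHull(proj(K,W,B@r.T+[p[0],p[1],0]).astype(np.float32))
    Q=np.zeros_like(m);cv2.fillConvexPoly(Q,np.round(h*16).astype(np.int32),1,shift=4);return 1-(Q&M).sum()/(Q|M).sum()
for y0 in(80,95,-5):
    r=min((minimize(f,[x,y,np.radians(y0)],method="Nelder-Mead",options=dict(initial_simplex=[[x,y,np.radians(y0)],[x+.03,y,np.radians(y0)],[x,y+.03,np.radians(y0)],[x,y,np.radians(y0+10)]])) for x in(.39,.42) for y in(.3,.35)),key=lambda r:r.fun)
    print(r.x[:2],np.degrees(r.x[2]),r.fun)
print(pose().round(4), bot.get_obs()["gripper_width"])
E
```

```text
250 [ 210  240   84   74 4535] [252.84564498 275.86791621]
hull [[293, 247], [291, 270], [273, 313], [215, 303], [210, 283], [236, 240]]
[0.40371679 0.32882187] 82.19885721551131 0.020898641588296796
[0.40380297 0.32875705] 82.24501268851269 0.021103217718345224
[0.40230431 0.33001202] 6.411610745358887 0.1911904309853807
[[ 1.180e-01  9.930e-01 -3.400e-03  4.825e-01]
 [ 9.930e-01 -1.180e-01 -1.000e-04  6.900e-03]
 [-5.000e-04 -3.400e-03 -1.000e+00  1.762e-01]
 [ 0.000e+00  0.000e+00  0.000e+00  1.000e+00]] 0.45993571845015363
```

Request:
{"fn": "move_arm", "kwargs": {"commands": "0 1.5 -0.56 0 0 0 0;0 3.1 -1.16 0 0 0 0;0 3.1 -1.16 0 0 0 0;0 3.1 -1.16 0 0 0 0;0 3.1 -1.16 0 0 0 0;0 3.1 -1.16 0 0 0 0;0 3.1 -1.16 0 0 0 0;0 3.1 -1.16 0 0 0 0;0 3.1 -1.16 0 0 0 0;0 3.1 -1.16 0 0 0 0;0 1.6 -0.6 0 0 0 0;0 0 0 0 0 0 0"}}

```text
t: 10.13
eef_pos: [0.4019, 0.3331, 0.1763]
tool_rot: [-0.002, 0.745, 0.667, -0.001]
contact_force: [0.1, -0.9, -0.1]
gripper_width: 0.459
```

Request:
{"fn": "move_arm", "kwargs": {"commands": "0 0 0 0 0 0 0;0 0 0 0 0 0 0;0 0 0 0 0 0 0;0 0 0 0 0 0 0"}}

```text
t: 10.47
eef_pos: [0.4055, 0.3272, 0.1772]
tool_rot: [-0.0, 0.748, 0.663, -0.001]
contact_force: [-0.1, -0.1, -0.1]
gripper_width: 0.459
```

```bash
python3 - <<'E'
from h import *
T=pose();print(T.round(4));print("tool delta cm",T[:3,:3].T@(np.array([.404,.329,.01])-T[:3,3])*100)
i,K,W=cam("wrist","w6")
E
```

```text
[[ 0.12    0.9928 -0.0013  0.4055]
 [ 0.9928 -0.12   -0.0011  0.3272]
 [-0.0013 -0.0011 -1.      0.1772]
 [ 0.      0.      0.      1.    ]]
tool delta cm [ 0.18523697 -0.14816832 16.71631266]
```

Request:
{"fn": "move_arm", "kwargs": {"commands": "0 0.2 -0.1 1 0 0 0;0 0 0 2.5 0 0 0;0 0 0 3 0 0 0;0 0 0 3 0 0 0;0 0 0 3 0 0 0;0 0 0 2.2 0 0 0;0 0 0 1 0 0 0;0 0 0 0 0 0 0;0 0 0 0 0 0 0;0 0 0 0 0 0 0"}}

```text
t: 11.35
eef_pos: [0.4049, 0.3317, 0.0219]
tool_rot: [-0.0, 0.748, 0.664, 0.001]
contact_force: [0.3, -0.4, -1.0]
gripper_width: 0.463
```

Request:
{"fn": "move_arm", "kwargs": {"commands": "0.7 0 0 0 0 0 0;0.7 0 0 0 0 0 0;0.7 0 0 0 0 0 0;0.7 0 0 0 0 0 0;0.7 0 0 0 0 0 0;0.7 0 0 -1 0 0 0;0.7 0 0 -3 0 0 0;0.7 0 0 -3.5 0 0 0;0.7 0 0 -3.5 0 0 0;0.7 0 0 -3.5 0 0 0;0.7 0 0 -2 0 0 0;0.7 0 0 0 0 0 0"}}

```text
t: 12.35
eef_pos: [0.406, 0.3334, 0.1912]
tool_rot: [0.0, 0.748, 0.664, 0.004]
contact_force: [-0.1, 0.5, -0.1]
gripper_width: 0.701
```

```bash
python3 - <<'E'
from h import *
T=pose();print(T.round(4));print("tool delta cm",T[:3,:3].T@(np.array([.3906,-.2969,.177])-T[:3,3])*100)
i,K,W=cam("wrist","w7");_,K2,W2=cam("scene","c7")
# stored hole check of the broken cover in crate
j=cv2.resize(i[:,:,::-1],(533,400));cv2.imwrite("pics/w7b.png",j)
E
```

```text
[[ 0.1176  0.993   0.0062  0.406 ]
 [ 0.993  -0.1177  0.0052  0.3334]
 [ 0.0059  0.0055 -1.      0.1912]
 [ 0.      0.      0.      1.    ]]
tool delta cm [-62.77689817   5.87408112   1.0843561 ]
```

View pics/w7b.png

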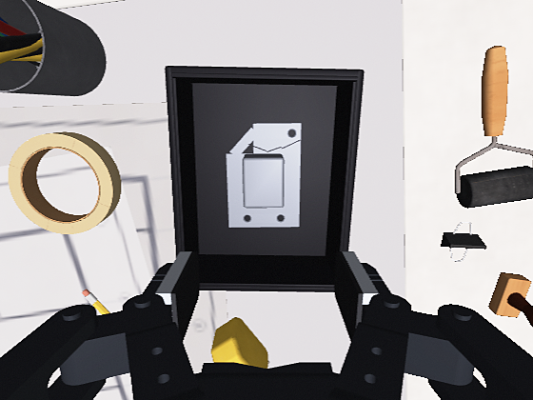

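The broken cover lies flat inside the crate (265,185). Next, stop over the open box and measure its holes.

Request:
{"fn": "move_arm", "kwargs": {"commands": "0.9 -1.5 0.5 0 0 0 0;1 -3.1 1.15 0 0 0 0;1 -3.1 1.15 0 0 0 0;1 -3.1 1.15 0 0 0 0;1 -3.1 1.15 0 0 0 0;1 -3.1 1.15 0 0 0 0;1 -3.1 1.15 0 0 0 0;1 -3.1 1.15 0 0 0 0;1 -3.1 1.15 0 0 0 0;1 -3.1 1.15 0 0 0 0;1 -2 0.75 0 0 0 0;1 0 0 0 0 0 0"}}

```text
t: 13.45
eef_pos: [0.4819, -0.0004, 0.1838]
tool_rot: [-0.001, 0.75, 0.661, -0.002]
contact_force: [0.2, 0.4, -0.9]
gripper_width: 0.997
```

Request:
{"fn": "move_arm", "kwargs": {"commands": "1 0 0 0 0 0 0;1 0 0 0 0 0 0;1 0 0 0 0 0 0;1 0 0 0 0 0 0;1 0 0 0 0 0 0;1 0 0 0 0 0 0"}}

```text
t: 13.95
eef_pos: [0.4823, 0.006, 0.1856]
tool_rot: [-0.0, 0.747, 0.665, -0.0]
contact_force: [0.0, 0.0, 0.2]
gripper_width: 1.0
```

```bash
python3 - <<'E'
from h import *
T=pose();print(T.round(4))
i,K,W=cam("wrist","w8");i=i[:,:,::-1]
a=np.radians(83.1);r=np.array([[np.cos(a),-np.sin(a)],[np.sin(a),np.cos(a)]])
p=proj(K,W,np.c_[H@r.T+[.4841,.0073],np.full(4,.045)]);print(p.round(1).tolist())
s=14;out=[]
for q in p:
    x,y=np.round(q).astype(int)-14;print(x,y);out.append(cv2.resize(i[y:y+28,x:x+28],(392,292) if 0 else (288,288),interpolation=cv2.INTER_CUBIC))
cv2.imwrite("pics/h8.png",np.vstack([np.hstack(out[:2]),np.hstack(out[2:])]))
E
```

```text
[[ 1.165e-01  9.932e-01 -9.000e-04  4.823e-01]
 [ 9.932e-01 -1.165e-01  0.000e+00  6.000e-03]
 [-1.000e-04 -9.000e-04 -1.000e+00  1.856e-01]
 [ 0.000e+00  0.000e+00  0.000e+00  1.000e+00]]
[[248.1, 137.9], [316.9, 138.2], [301.7, 238.7], [262.2, 238.5]]
234 124
303 124
288 225
248 225
```

View pics/h8.png

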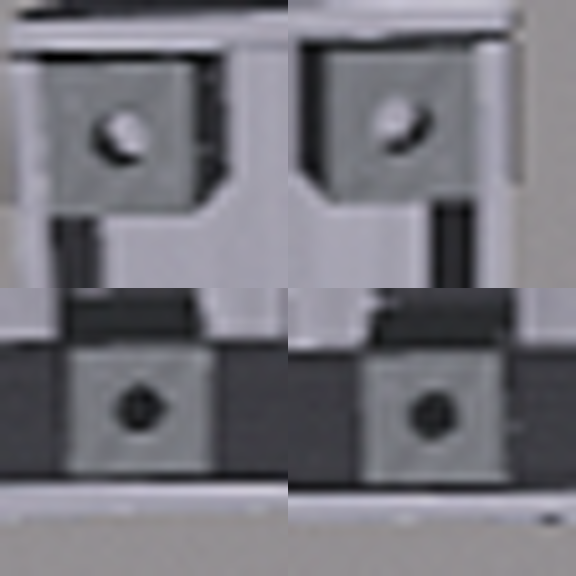

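Box holes seen at tile positions (123,135), (115,124), (140,120), (145,126) of 288.

```bash
python3 - <<'E'
from h import *
K,W=load("w8");s=288/28
U=[((u+.5)/s-.5+x,(v+.5)/s-.5+y) for u,v,x,y in[(123,135,234,124),(115,124,303,124),(140,120,288,225),(145,126,248,225)]]
print(np.round(U,1).tolist());print(fit(H,[back(K,W,u,.045) for u in U]))
T=pose();print("tool delta cm to new",T[:3,:3].T@(np.array([.3906,-.2969,.185])-T[:3,3])*100)
E
```

```text
[[245.5, 136.7], [313.7, 135.6], [301.2, 236.2], [261.6, 236.8]]
(array([0.48286077, 0.00925415]), np.float64(84.31345099380056), array([0.29952707, 0.40395482, 0.18409735, 0.23785012]))
tool delta cm to new [-31.13727544  -5.57120017   0.06748631]
```

Request:
{"fn": "move_arm", "kwargs": {"commands": "1 -1.6 -0.3 0 0 0 0;1 -3.2 -0.57 0 0 0 0;1 -3.2 -0.57 0 0 0 0;1 -3.2 -0.57 0 0 0 0;1 -3.2 -0.57 0 0 0 0;1 -3.2 -0.57 0 0 0 0;1 -3.2 -0.57 0 0 0 0;1 -3.2 -0.57 0 0 0 0;1 -3.2 -0.57 0 0 0 0;1 -3.2 -0.57 0 0 0 0;1 -0.7 -0.1 0 0 0 0;1 0 0 0 0 0 0"}}

```text
t: 15.0
eef_pos: [0.3896, -0.2995, 0.1855]
tool_rot: [-0.0, 0.749, 0.662, -0.001]
contact_force: [-0.5, 0.1, 0.2]
gripper_width: 1.004
```

Request:
{"fn": "move_arm", "kwargs": {"commands": "1 0 0 3 0 0 0;1 0 0 3 0 0 0;1 0 0 3 0 0 0;1 0 0 0 0 0 0;1 0 0 0 0 0 0;1 0 0 0 0 0 0;1 0 0 0 0 0 0;1 0 0 0 0 0 0;1 0 0 0 0 0 0;1 0 0 0 0 0 0"}}

```text
t: 15.83
eef_pos: [0.3912, -0.2974, 0.0965]
tool_rot: [0.001, 0.748, 0.664, -0.0]
contact_force: [-0.2, 0.4, -1.1]
gripper_width: 1.001
```

```bash
cat >> h.py <<'E'
def holes(img,pred,r=9,dark=True):
    "centre of the hole nearest each predicted pixel, by contrast with the local median"
    g=cv2.cvtColor(img,cv2.COLOR_RGB2GRAY).astype(float);out=[]
    for q in pred:
        x,y=np.round(q).astype(int);p=cv2.resize(g[y-r:y+r+1,x-r:x+r+1],None,fx=8,fy=8,interpolation=cv2.INTER_CUBIC)
        m=(np.abs(p-np.median(p))>14).astype(np.uint8);m=cv2.morphologyEx(m,cv2.MORPH_CLOSE,np.ones((17,17)))
        n,l,s,c=cv2.connectedComponentsWithStats(m);ok=[k for k in range(1,n) if s[k,4]>250 and min(s[k,0],s[k,1])>0 and s[k,0]+s[k,2]<p.shape[1] and s[k,1]+s[k,3]<p.shape[0]]
        if not ok: out.append([np.nan]*2);continue
        k=max(ok,key=lambda k:s[k,4]);out.append([(s[k,0]+s[k,2]/2)/8-.5+x-r,(s[k,1]+s[k,3]/2)/8-.5+y-r])
    return np.array(out)
def tf(t,yaw,M):
    a=np.radians(yaw);return M@np.array([[np.cos(a),-np.sin(a)],[np.sin(a),np.cos(a)]]).T+t
E
python3 - <<'E'
from h import *
T=pose();print(T.round(4))
i,K,W=cam("wrist","w9")
p=proj(K,W,np.c_[tf([.3906,-.2969],83.17,H),np.full(4,.005)]);u=holes(i,p);print(p.round(1).tolist(),u.round(1).tolist())
print(fit(H,[back(K,W,q,.004) for q in u]))
K8,W8=load("w8");i8=cv2.imread("pics/w8.png")[:,:,::-1];print("test box",holes(i8,proj(K8,W8,np.c_[tf([.4829,.0093],84.3,H),np.full(4,.045)]),r=6).round(1).tolist())
E
```

```text
[[ 1.181e-01  9.930e-01  4.000e-04  3.912e-01]
 [ 9.930e-01 -1.181e-01 -1.000e-03 -2.974e-01]
 [-1.000e-03  5.000e-04 -1.000e+00  9.650e-02]
 [ 0.000e+00  0.000e+00  0.000e+00  1.000e+00]]
[[238.7, 144.7], [319.9, 144.8], [302.3, 261.3], [256.3, 261.3]] [[238.7, 144.5], [319.6, 144.9], [301.2, 260.9], [255.6, 260.4]]
(array([ 0.39021738, -0.29681765]), np.float64(82.8369085359367), array([0.13233265, 0.03392998, 0.09798503, 0.20747336]))
test box [[245.0, 136.8], [313.9, 136.2], [301.2, 236.6], [261.6, 237.0]]
```

Request:
{"fn": "move_arm", "kwargs": {"commands": "1 0.05 -0.1 3 0 0 0;1 0 0 3 0 0 0;1 0 0 3 0 0 0;1 0 0 1.5 0 0 0;1 0 0 0.7 0 0 0;1 0 0 0 0 0 0;1 0 0 0 0 0 0;1 0 0 0 0 0 0;1 0 0 0 0 0 0;1 0 0 0 0 0 0;1 0 0 0 0 0 0"}}

```text
t: 16.8
eef_pos: [0.3901, -0.2968, -0.0156]
tool_rot: [0.0, 0.748, 0.664, -0.0]
contact_force: [0.0, -0.4, -0.1]
gripper_width: 1.0
```

Request:
{"fn": "move_arm", "kwargs": {"commands": "1 0 0 0.2 0 0 0;0 0 0 0 0 0 0;0 0 0 0 0 0 0;0 0 0 0 0 0 0;0 0 0 0 0 0 0;0 0 0 0 0 0 0;0 0 0 0 0 0 0;0 0 0 0 0 0 0;0 0 0 0 0 0 0", "force": 60}}

```text
t: 17.55
eef_pos: [0.3899, -0.2964, -0.0181]
tool_rot: [-0.0, 0.748, 0.664, -0.0]
contact_force: [-0.6, 1.3, 5.2]
gripper_width: 0.462
```

Request:
{"fn": "move_arm", "kwargs": {"commands": "0 0 0 0 0 0 0;0 0 0 0 0 0 0;0 0 0 -0.5 0 0 0;0 0 0 -1 0 0 0;0 0 0 -2 0 0 0;0 0 0 -3 0 0 0;0 0 0 -3 0 0 0;0 0 0 -2.5 0 0 0;0 0 0 -1 0 0 0;0 0 0 0 0 0 0;0 0 0 0 0 0 0;0 0 0 0 0 0 0"}}

```text
t: 18.55
eef_pos: [0.3887, -0.2958, 0.1103]
tool_rot: [-0.001, 0.748, 0.664, -0.001]
contact_force: [0.3, 0.0, -1.3]
gripper_width: 0.456
```

```bash
python3 - <<'E'
from h import *
T=pose();print(T.round(4))
i,K,W=cam("wrist","w10")
# cover in hand: underside about 18 mm + above TCP
z=T[2,3]+.0175
p=proj(K,W,np.c_[tf(T[:2,3],83.2,H),np.full(4,z+.005)]);u=holes(i,p,r=11);print(p.round(1).tolist(),u.round(1).tolist())
print("tool delta to above box",T[:3,:3].T@(np.array([.4829,.0093,.13])-T[:3,3])*100)
E
```

```text
[[ 0.118   0.993  -0.0029  0.3887]
 [ 0.993  -0.118   0.0013 -0.2958]
 [ 0.001  -0.003  -1.      0.1103]
 [ 0.      0.      0.      1.    ]]
[[209.9, 172.0], [350.6, 172.2], [317.5, 358.1], [242.6, 357.9]] [[nan, nan], [nan, nan], [nan, nan], [nan, nan]]
tool delta to above box [31.41498347  5.74586233 -1.95391868]
```

Request:
{"fn": "move_arm", "kwargs": {"commands": "0 1.5 0.25 -0.2 0 0 0;0 3.1 0.57 -0.2 0 0 0;0 3.1 0.57 -0.2 0 0 0;0 3.1 0.57 -0.2 0 0 0;0 3.1 0.57 -0.2 0 0 0;0 3.1 0.57 -0.2 0 0 0;0 3.1 0.57 -0.2 0 0 0;0 3.1 0.57 -0.2 0 0 0;0 3.1 0.57 -0.2 0 0 0;0 3.1 0.57 -0.2 0 0 0;0 2 0.36 0 0 0 0;0 0 0 0 0 0 0"}}

```text
t: 19.6
eef_pos: [0.4844, 0.0142, 0.1307]
tool_rot: [-0.002, 0.745, 0.667, 0.001]
contact_force: [0.6, 0.1, -0.9]
gripper_width: 0.455
```

Request:
{"fn": "move_arm", "kwargs": {"commands": "0 0 0 0 0 0 0;0 0 0 0 0 0 0;0 0 0 0 0 0 0;0 0 0 0 0 0 0;0 0 0 0 0 0 0;0 0 0 0 0 0 0;0 0 0 0 0 0 0;0 0 0 0 0 0 0"}}

```text
t: 20.27
eef_pos: [0.4839, 0.0084, 0.1317]
tool_rot: [-0.0, 0.748, 0.664, -0.0]
contact_force: [-0.1, 0.7, 0.3]
gripper_width: 0.456
```

```bash
python3 - <<'E'
from h import *
T=pose();print(T.round(4))
i,K,W=cam("wrist","w11")
i=i[:,:,::-1].copy();z=T[2,3]+.0175
for M,zz,c in((H,z+.005,(0,255,0)),(C,z+.005,(0,0,255))):
    p=proj(K,W,np.c_[tf(T[:2,3],83.1,M),np.full(4,zz)]);print(p.round(1).tolist())
cv2.imwrite("pics/w11b.png",cv2.resize(i[130:400,120:440],(800,675))[:600])
E
```

```text
[[ 1.183e-01  9.930e-01 -7.000e-04  4.839e-01]
 [ 9.930e-01 -1.183e-01 -1.000e-04  8.400e-03]
 [-2.000e-04 -7.000e-04 -1.000e+00  1.317e-01]
 [ 0.000e+00  0.000e+00  0.000e+00  1.000e+00]]
[[210.1, 172.0], [350.9, 172.3], [317.5, 358.0], [242.6, 357.9]]
[[186.6, 147.4], [374.5, 147.8], [357.8, 375.5], [202.2, 375.2]]
```

View pics/w11b.png

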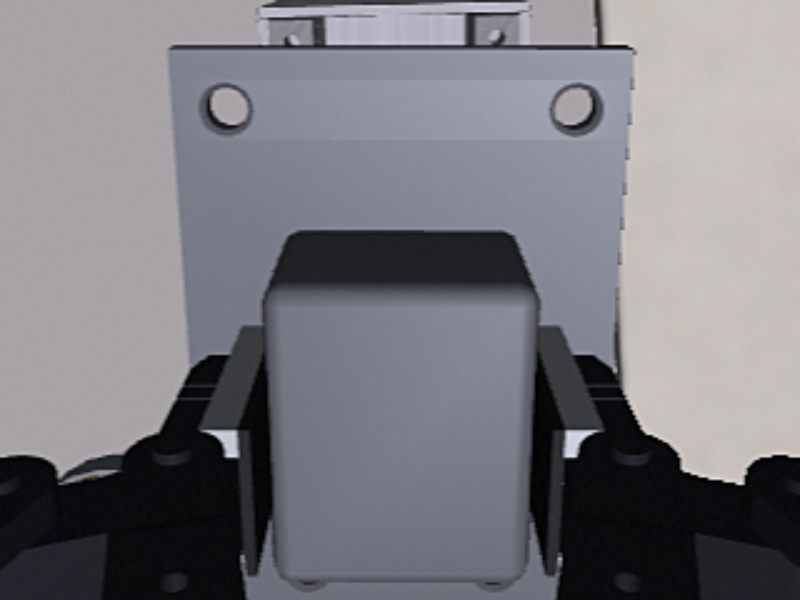

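Cover is held squarely; wide holes at crop (226,109), (577,109) match the prediction. Pictures are used up for viewing, so I'll back off a little to remeasure all four box holes by code, with the cover in hand.

Request:
{"fn": "move_arm", "kwargs": {"commands": "0 -1 0 -1 0 0 0;0 -2 0 -2 0 0 0;0 -2 0 -2 0 0 0;0 -2 0 -2 0 0 0;0 -2 0 -1 0 0 0;0 -1 0 0 0 0 0;0 0 0 0 0 0 0;0 0 0 0 0 0 0;0 0 0 0 0 0 0;0 0 0 0 0 0 0;0 0 0 0 0 0 0;0 0 0 0 0 0 0"}}

```text
t: 21.32
eef_pos: [0.472, -0.0897, 0.2112]
tool_rot: [-0.001, 0.747, 0.665, -0.0]
contact_force: [-0.4, 0.8, -0.8]
gripper_width: 0.459
```

Request:
{"fn": "move_arm", "kwargs": {"commands": "0 0 0 0 0 0 0;0 0 0 0 0 0 0;0 0 0 0 0 0 0;0 0 0 0 0 0 0;0 0 0 0 0 0 0;0 0 0 0 0 0 0"}}

```text
t: 21.82
eef_pos: [0.4722, -0.0907, 0.2116]
tool_rot: [-0.0, 0.748, 0.664, -0.0]
contact_force: [-0.2, -0.4, -1.4]
gripper_width: 0.458
```

```bash
python3 - <<'E'
from h import *
K,W=load("w8");u=np.array([[245.0,136.8],[313.9,136.2],[301.2,236.6],[261.6,237.0]]);print("w8 auto",fit(H,[back(K,W,q,.045) for q in u]))
for k in range(3):
    T=pose();i,K,W=cam("wrist",f"w12_{k}")
    p=proj(K,W,np.c_[tf([.4832,.0088],84,H),np.full(4,.045)])
    for r in(5,6,7):
        u=holes(i,p,r=r);print(r,(u-p).round(1).tolist(),end=" ")
        if not np.isnan(u).any(): print(fit(H,[back(K,W,q,.045) for q in u]))
    print(T[:3,3].round(4),np.degrees(np.arctan2(T[1,0],T[0,0])).round(2))
for q in p.round().astype(int): # coarse grey patches, in place of viewing
    print(q);print(cv2.cvtColor(i,7)[q[1]-6:q[1]+7,q[0]-6:q[0]+7])
E
```

```text
w8 auto (array([0.48275864, 0.00897374]), np.float64(84.29974951975532), array([0.11551405, 0.47319046, 0.16651519, 0.33447838]))
5 [[nan, nan], [nan, nan], [-0.2, 0.5], [nan, nan]] 6 [[-1.0, 1.0], [-0.9, -0.5], [-0.0, 0.5], [-0.3, 0.5]] (array([0.48268867, 0.00854006]), np.float64(84.48347979133645), array([0.18422896, 0.43721801, 0.24998087, 0.21765617]))
7 [[-0.8, 1.0], [-0.9, -0.5], [nan, nan], [-0.3, 0.5]] [ 0.4722 -0.0907  0.2116] 83.23
5 [[nan, nan], [nan, nan], [-0.1, 0.5], [nan, nan]] 6 [[-1.0, 1.0], [-1.1, -0.4], [-0.2, 0.5], [-0.4, 0.5]] (array([0.48259274, 0.00853875]), np.float64(84.47358600604025), array([0.20325182, 0.4320605 , 0.29031154, 0.16013464]))
7 [[-0.9, 1.1], [-1.0, -0.5], [nan, nan], [-0.4, 0.5]] [ 0.4721 -0.0907  0.2116] 83.23
5 [[nan, nan], [nan, nan], [-0.1, 0.5], [nan, nan]] 6 [[-1.0, 1.1], [-1.0, -0.5], [-0.1, 0.5], [-0.4, 0.5]] (array([0.48264926, 0.00853129]), np.float64(84.50300207303532), array([0.21496109, 0.43327985, 0.24408003, 0.22108367]))
7 [[-1.0, 1.1], [-1.0, -0.5], [nan, nan], [-0.3, 0.5]] [ 0.4721 -0.0907  0.2116] 83.22
[244  16]
[[146 146
[... 2184 characters left out ...]
19 135 148 146 148 151 148 146 150 142]
 [134 142 144 147 143 143 140 145 145 138 138 147 139]
 [144 141 142 140 140 141 143 142 138 134 139 147 139]
 [144 141 151 147 138 138 139 139 136 137 143 149 152]
 [145 139 138 138 138 152 155 129 127 139 145 145 149]
 [146 139 140 142 132 164 196 193 164 135 146 143 148]
 [144 136 140 129 108 158 194 188 174 151 141 142 148]
 [142 138 140 130  71 132 203 194 179 154 140 140 150]
 [150 138 142 150 119  66 111 155 156 147 140 143 148]
 [150 137 141 141 142 126  98  76 110 143 141 144 150]
 [152 141 143 139 135 144 150 150 146 142 142 146 150]
 [157 141 139 136 136 144 150 145 143 143 143 146 145]
 [141 144 137 136 142 146 146 143 144 144 145 145 147]]
```

```bash
python3 - <<'E'
from h import *
K,W=load("w11")
# w11 tool pose
T=np.array([[.1183,.993,-.0007,.4839],[.993,-.1183,-.0001,.0084],[-.0002,-.0007,-1,.1317],[0,0,0,1]])
px=lambda u:((u[0]+.5)/2.5-.5+120,(u[1]+.5)/2.5-.5+130)
zt=.1317+.0181+.005
P=[back(K,W,px(u),zt) for u in[(226.5,109),(577,109.5)]];Q=[back(K,W,px(u),zt) for u in[(169,47),(632,48)]]
print("spacing mm",1e3*np.linalg.norm(P[0]-P[1]),1e3*np.linalg.norm(Q[0]-Q[1]))
f=fit(H[:2],P);g=fit(C[:2],Q);print(f,g)
t,yaw=f[0],f[1]
rel=T[:2,:2].T@(t-T[:2,3]);print("cover origin in tool mm",rel*1e3,"yaw rel",yaw-np.degrees(np.arctan2(T[1,0],T[0,0])))
N=pose();print(N.round(4))
yr=yaw-np.degrees(np.arctan2(T[1,0],T[0,0]));a=84.4-yr;ca,sa=np.cos(np.radians(a)),np.sin(np.radians(a))
Rt=np.array([[ca,sa],[sa,-ca]]);tgt=np.array([.4827,.0087])-Rt@rel
print("target tcp",tgt,"yaw",a,"z",.060-.0181);print("tool delta cm",N[:3,:3].T@(np.r_[tgt,.0419]-N[:3,3])*100)
E
```

```text
spacing mm 57.577635272953415 74.63844417695746
(array([0.48381066, 0.00801307]), np.float64(83.13827858184966), array([0.21118236, 0.21118236])) (array([0.48355891, 0.00808321]), np.float64(83.09523779547287), array([0.68077791, 0.68077791]))
cover origin in tool mm [-0.39479264 -0.04294268] yaw rel -0.0678703189583274
[[ 1.180e-01  9.930e-01 -9.000e-04  4.721e-01]
 [ 9.930e-01 -1.180e-01 -0.000e+00 -9.070e-02]
 [-1.000e-04 -9.000e-04 -1.000e+00  2.116e-01]
 [ 0.000e+00  0.000e+00  0.000e+00  1.000e+00]]
target tcp [0.4827808  0.00908881] yaw 84.46787031895833 z 0.04189999999999999
tool delta cm [10.03875747 -0.10352711 16.96835971]
```

Request:
{"fn": "move_arm", "kwargs": {"commands": "0 1 0 0 0 0 -1.2;0 2 0 1 0 0 0;0 2 0 2 0 0 0;0 2 0 2 0 0 0;0 2 0 2 0 0 0;0 1 -0.1 2 0 0 0;0 0 0 2 0 0 0;0 0 0 1.5 0 0 0;0 0 0 1 0 0 0;0 0 0 0.5 0 0 0;0 0 0 0 0 0 0;0 0 0 0 0 0 0"}}

```text
t: 22.97
eef_pos: [0.4814, 0.0091, 0.0721]
tool_rot: [-0.0, 0.741, 0.672, -0.0]
contact_force: [0.7, -0.2, -0.4]
gripper_width: 0.453
```

Request:
{"fn": "move_arm", "kwargs": {"commands": "0 0 0 0 0 0 0;0 0 0 0 0 0 0;0 0 0 0 0 0 0;0 0 0 0 0 0 0;0 0 0 0 0 0 0;0 0 0 0 0 0 0;0 0 0 0 0 0 0;0 0 0 0 0 0 0;0 0 0 0 0 0 0;0 0 0 0 0 0 0"}}

```text
t: 23.8
eef_pos: [0.4809, 0.0089, 0.0716]
tool_rot: [-0.0, 0.741, 0.672, -0.0]
contact_force: [0.1, 0.1, -0.8]
gripper_width: 0.457
```

```bash
cat > g.py <<'E'
from h import *
o=bot.get_obs();T=pose(o);print(T.round(4),np.degrees(np.arctan2(T[1,0],T[0,0])),"vel",np.abs(o["joint_vel"]).max())
print("tool delta cm",T[:3,:3].T@(np.array([.4828,.0091,.0419])-T[:3,3])*100, o["gripper_width"])
E
python3 g.py
```

```text
[[ 9.710e-02  9.953e-01 -9.000e-04  4.809e-01]
 [ 9.953e-01 -9.710e-02 -0.000e+00  8.900e-03]
 [-1.000e-04 -9.000e-04 -1.000e+00  7.160e-02]
 [ 0.000e+00  0.000e+00  0.000e+00  1.000e+00]] 84.43021247649303 vel 0.001461231207902921
tool delta cm [0.0333942  0.18739649 2.96709711] 0.4567574950462614
```

Request:
{"fn": "move_arm", "kwargs": {"commands": "0 0.03 0.19 0 0 0 0;0 0 0 0.8 0 0 0;0 0 0 0.8 0 0 0;0 0 0 0.7 0 0 0;0 0 0 0.5 0 0 0;0 0 0 0.1 0 0 0;0 0 0 0 0 0 0;0 0 0 0 0 0 0;0 0 0 0 0 0 0;0 0 0 0 0 0 0;0 0 0 0 0 0 0;0 0 0 0 0 0 0"}}

```text
t: 24.8
eef_pos: [0.483, 0.009, 0.0428]
tool_rot: [-0.0, 0.741, 0.672, -0.0]
contact_force: [-0.0, -0.5, -1.1]
gripper_width: 0.455
```

Request:
{"fn": "move_arm", "kwargs": {"commands": "0 0 0 0 0 0 0;0 0 0 0 0 0 0;0 0 0 0 0 0 0;0 0 0 0 0 0 0;0 0 0 0 0 0 0;0 0 0 0 0 0 0"}}

```text
t: 25.3
eef_pos: [0.4828, 0.0091, 0.0426]
tool_rot: [-0.0, 0.741, 0.672, -0.0]
contact_force: [0.7, -0.7, -0.7]
gripper_width: 0.453
```

```bash
python3 g.py; python3 - <<'E'
from h import *
i,K,W=cam("wrist","w13");T=pose();g=cv2.cvtColor(i,7)
# predicted: cover hole rim (top), cover hole bottom, box hole mouth
for z,t,y in((T[2,3]+.0231,[.4827,.0087],84.4),(T[2,3]+.0181,[.4827,.0087],84.4),(.045,[.4827,.0087],84.4)):print(proj(K,W,np.c_[tf(t,y,H),np.full(4,z)])[:2].round(1).tolist())
p=proj(K,W,np.c_[tf([.4827,.0087],84.4,H),np.full(4,.045)])[:2].round().astype(int)
for q in p: print(q);print(g[q[1]-12:q[1]+16,q[0]-13:q[0]+14]//10)
E
```

```text
[[ 9.710e-02  9.953e-01 -9.000e-04  4.828e-01]
 [ 9.953e-01 -9.710e-02 -0.000e+00  9.100e-03]
 [-1.000e-04 -9.000e-04 -1.000e+00  4.260e-02]
 [ 0.000e+00  0.000e+00  0.000e+00  1.000e+00]] 84.42817036650533 vel 0.0012542147920343138
tool delta cm [0.00474255 0.00145561 0.06699539] 0.453488464921402
[[209.6, 173.2], [350.8, 173.4]]
[[211.8, 171.2], [348.6, 171.3]]
[[218.0, 165.7], [342.5, 165.8]]
[218 166]
[[13 13 13 13 13 13 13 13 13 13 13 13 13 13 13 13 13 13 13 13 13 13 13 13
  13 13 13]
 [13 13 13 13 13 13 13 13 13 13 13 13 13 13 13 13 13 13 13 13 13 13 13 13
  13 13 13]
 [13 13 13 13 13 13 13 13 13 13 13 13 13 13 13 13 13 13 13 13 13 13 13 13
  13 13 13]
 [13 13 13 13 13 13 13 13 13 13 13 13 13 13 13 13 13 13 13 13 13 13 13 13
  13 13 13]
 [13 13 13 13 13 13 13 13 13 13 13 13 13 13 13 13 13 13 13 13 13 13 13 13
  13 13 13]
 [13 13 13 13 13 13 13 13 13 13 13 13 13 13 13 13 13 13 13 13 13 13 13 13
  13 13 13]
 [13 13 13 13 13 13 13 13 13 13 13 13 13 13 13 13 13 13 13 13 13 13 13 13
  13 13 13]
 [13 13 13 13 13 13 13 13 13 13 13 13 13 13 13 13 13 13 13 13 13 13 13 13
  13 13 13]
 [1
[... 3436 characters left out ...]
  14 17 14]
 [16 16 16 16 16 16 16 16 16 14  8 10 14 14 13 13 13 13 14 13 14 14 13 13
  14 15 10]
 [15 15 16 16 16 16 16 16 16 15 10  9 12 14 13 13 13 13 14 14 14 13 13 13
  15 12  3]
 [16 16 16 16 16 16 16 16 16 15 10  9 12 14 14 13 14 14 14 14 14 13 13 14
  12  5  1]
 [16 16 16 16 16 16 16 16 16 15 11  7 11 14 14 14 14 14 14 14 14 13 14 13
   8  1  2]
 [15 15 15 16 16 16 16 16 16 16 13  7  7  9 13 15 15 15 15 15 15 15 12  5
   1  1  4]
 [16 15 16 16 16 16 16 16 16 16 14 10  8  6  3  3  3  3  3  4  3  2  1  2
   2  3  6]
 [15 15 16 16 16 16 16 16 16 16 16 14  9  8  8  5  2  2  2  2  2  2  2  2
   5  8  8]
 [16 15 15 16 15 16 16 16 16 16 16 15 11  7  8  9  8  6  3  3  2  4  5  7
   8  8  7]]
```

The four-hole alignment checks out. The dark threaded mouths show symmetrically at (216,168) and (344,168), and their predicted midpoint is 280.2 against 280 seen. TCP error is below 1 mm, the tool is level and still, and the contact force is only the cover's weight. Handing in.

```bash
python3 - <<'E'
from station import bot
print(bot.hand_in()); print(bot.get_obs()["t"])
E
```

```text
the job is handed in; nothing more can be done
None
the job is handed in; nothing more can be done
```

The broken cover is in the black crate, and the sound cover is held still over the box with its wide holes over the wide pair. I handed the job in at about 25 s of the 61 s allowed; no verdict is reported.

- **First grip:** it missed because the real fingertips sit about 31 mm behind the reported TCP, so the jaws shut just above the hood. The broken cover did not move, and the second grip, set lower, held.
- **Broken cover:** a wrist picture showed it lying flat inside the crate.
- **Last pose:** by the reported arm pose the tool was within 0.1° of level. The cover's underside is about 15.7 mm above the rim, counting from where it was gripped on the surface. Position is under 0.1 mm and yaw under 0.1° from my target. The only force on the wrist was about the cover's weight.
- **Hole alignment:** the two wide threaded holes showed symmetrically in the cover's holes, about 0.4 mm off at most. The narrow pair could not be seen past the hood at the end, so its fit rests on the earlier four-hole measurement (under 0.5 mm residual).
- **Disagreement:** the broken cover had lain about 1° askew of the box, so I aligned to the box's own holes.
- **Not checked:** I did not take a last picture of the dish and the tape measure. No path went near them and no unexpected contact force showed in the readings.

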